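# Lock a culture bottle in the bench clamp

## Task

Lock the culture bottle in the bench clamp so that its crop can be harvested: with the fingers shut, push the clamp's yellow ball handle forward along the slot in the tube as far as it goes, so that the pad presses the bottle into its V seat, then push the handle sideways round the corner to the end of the slot's short leg, where it locks, and let go. Only push the ball from its sides: do not take it between the fingers, do not touch or lift the bottle, and leave everything else on the bench where it is.

Things in the scene. Friction and masses are not known exactly. Their poses are not given: they have to be found in the camera images.
- bottle_clamp: bench clamp, bolted down: grey base plate 12 mm thick spanning x -80 to 305, y -70 to 70 mm, with a slotted steel tube and, at the far end, a V seat of two white plates (tops 112 mm up). Origin: on the bench, under the tube's axis, below the open end of the slot. x points along the tube from handle to bottle, y to its left, z up; the yaw varies.
- clamp_tube (a point): point on the axis of the steel tube above the clamp's origin, 85 mm above the bench. The tube is 40 mm thick and spans the clamp's x -56 to 92 mm; aluminium collars of radius 25.5 mm stand round it at x -46 to -24 and 72 to 92 mm (tops 110.5 mm above the bench). The L-shaped slot in its top guides the handle's 10 mm pin.
- slot_corner (a point): where the ball's centre lies at the corner of the L, when the handle has been pushed to the far end of the long leg: in the clamp's frame x 62, y -22, z 146 mm. The long leg runs along the clamp's x for 62 mm, leaning 20 degrees from vertical towards -y.
- slot_end (a point): where the ball's centre lies when the handle is locked at the end of the short leg: in the clamp's frame x 62 (58 at least), y 42, z 135 mm. The short leg runs 60 degrees round the tube towards the clamp's +y, so the ball travels 64 mm sideways in an arc of radius 65 mm over the tube.
- clamp_knob (a point): centre of the yellow ball (diameter 28 mm) on the end of the handle, 65 mm from the tube's axis. In the clamp's frame, with ram value r and handle angle h, it lies at x = r, y = 65 mm sin(h - 20 deg), z = 85 mm + 65 mm cos(h - 20 deg).
- clamp_ram (a joint): how far the ram with its pad and handle has been pushed towards the bottle, in m: starts between 0 and 0.022 (open); 0.062 is the far end of the slot's long leg. It stays where it is left (drag about 6.5 N; about 11 N in all is needed near the end, where the sprung pad is pressed back).
- clamp_handle (a joint): angle of the handle round the tube, in rad: 0 in the long leg (leaning 20 degrees to the clamp's -y), 1.047 at the end of the short leg (40 degrees to +y), locked. It turns only while the ram stands beyond about 0.058; once turned it keeps the ram from going back. It stays where it is left (drag about 1 N at the ball).
- clamp_pad: black plastic pad 44 x 44 x 10 mm on the end of the ram, sprung, 85 mm above the bench. Origin on the tube's axis, abreast of the handle; the pad's face lies 126 mm ahead of it along the clamp's x. With the bottle seated and the ram home the pad is pressed back 6 to 8 mm and pushes with about 4 N.
- clamp_seat (a point): where the bottle's underside centre lies when the bottle is seated in the V: on the base plate's top (12 mm above the bench), 226 mm along the clamp's x axis from its origin.
- culture_bottle: beige culture bottle with a crop of enoki, 92 mm diameter, 204 mm tall, 0.7 kg, standing loose on the clamp's base plate between pad and V seat, up to about 16 mm short of the seat. Origin: centre of its underside; z up. The pad slides it home.
- white_cap: bystander: white bottle cap, 80 mm diameter, 23 mm tall; origin under its centre
- timer: bystander: flat timer, 58 x 66 x 19 mm; origin under its centre
- enoki_bunch: bystander: trimmed, banded enoki bunch standing upright, 63 mm wide, 131 mm tall; origin under its centre
- red_tape: bystander: roll of red tape, 92 mm diameter, 24 mm tall; origin under its centre
Not all that is in view belongs to the job. What is shaped like the culture_bottle but blue or turquoise is not meant.

How it is judged:
By the outcome, as a careful person would: the job done as asked, in the order asked, and still so for the second after the job is handed in, with the robot touching nothing.
It also fails if it takes over 40 s, if anything falls off the work surface, if the arm or the gripper's body presses on something with over 40 N, if the wrist force passes 120 N, or if a joint passes its speed limit or range.

## Robot

A 7-joint arm with a two-finger parallel gripper is mounted at the origin on a cart in front of the work surface, level with it; the furniture and walls round the work are solid. World frame = base frame: x ahead of the robot, y to its left, z up, the work surface at z = 0. Lengths are in m, angles in rad, forces in N, time in s.
With the tool pointing down it reaches from about 0.4 to 0.85 m from the base axis. Payload 10.4 kg.
Tool frame: the origin (TCP) lies at the very end of the fingers, on their centre line; the grasp point (between the pads) lies manip.grasp_offset behind it (manip.grasp_offset is the distance from the TCP to the grasp point, in m); z points along the fingers, x is the direction in which the jaws open and shut, and the axes are right-handed (so a half turn about z gives the same grasp; the last joint's range is limited). The gripper opens to 85 mm and grips with 20 to 120 N. Pads are 22 mm wide; open, the fingers measure 114 mm over their backs; the gripper's body (76 mm by 85 mm) begins 54 mm behind the grasp point. The pads swing forward as they close: fully open they stand 13 mm farther back than shut.
Start: joints at [1.225, 0.332, -0.065, 1.46, 0.022, 1.35, -0.088], TCP at [0.198, -0.593, 0.231] pointing down, gripper open.
Joint ranges: [-2.6, 2.6], [-0.5, 2.12], [-1.47, 1.34], [0.16, 2.42], [-1.27, 4.41], [0.06, 2.06], [-2.6, 2.6]. Speed limits (rad/s): [2.22, 2.22, 2.79, 2.79, 3.14, 3.14, 3.14].

## Interface

Orientations are given as a unit quaternion [x, y, z, w].
In Python, from workcell import manip gives the robot as it stands.
- The arm moves only by the shell command python3 -m crank 'ROWS' [FORCE]. ROWS is JSON, a list that holds one entry, the list of rows, each a list of 7 numbers: the shift along the world's x, y, z in units of 60 mm (1.0 is 60 mm), then the turn, a rotation vector about the world's x, y, z in units of 5 degrees (1.0 is 5 degrees), then the finger opening in mm, from 0 to 85.4. A call has 1 to 8 rows; each row shifts and turns the commanded pose from where the row before left it; what a row does not reach is not made up. A row lasts 1/8 s, in which the tool goes at most 62.5 mm and 10.7 degrees, less where a joint would pass 70% of its speed; a pose out of reach is approached as far as the arm can. A call is refused whole if a number of a shift passes 1 or a number of a turn 1, either way. A call with a gripper value outside its range is refused whole. The fingers move at their own pace and stop on an object; FORCE is the grip in N (left out, the last holds). Time passes only in rows, so rows that do not move let the fingers close. It gives the time, the measured TCP pose, the force and the opening at its end, in the units of the state.
- manip.get_obs(): the state, without advancing time (a new reading comes with each control period).
- manip.camera(name): name is "scene" or "top" or "wrist"; returns (picture, depth): 400x640x3 uint8, blue, green, red; 400x640 float32, m along the optical axis (not along the pixel's ray), 0 where there is no reading.
- manip.get_calibration(name): a dict with "fx", "fy", "cx", "cy" (pixels), "k1" (the pictures are not rectified: a ray, as slopes to the right and down, at radius r is drawn at 1 + k1 r^2 times it, then the intrinsics apply), "rvec" (rotation vector, rad) and "tvec" (3), from world to camera coordinates, as OpenCV has them; the wrist camera has in their place "T_tool_cam" (4x4, takes a point from camera to tool coordinates, whose origin is the TCP and whose axes are the tool frame's). Camera axes: x right, y down, z forward; pixel columns grow to the right and rows downward; lengths in m; the calibration is good to about 2 mm. A picture is of the moment at which its call begins: read the wrist's pose just before it. get_calibration takes no time and is no camera call.
- manip.hand_in(): hands the job in, once; it reports no verdict.
The state is a dict: "clock": time; "joint_pos": joint angles; "joint_velocities": joint speeds; "tau": joint torques, N m; "position": TCP position; "ee_rot": TCP orientation; "ft_force": force on the tool from outside, world axes, zero at the start; "torque": the same for the moment, N m; "grip_width": opening from 0.0 (shut) to 1.0 (fully open).
Only numpy, scipy, OpenCV 4.12 (cv2) and the standard library are available. Lean on these libraries where they do the work, as an engineer would, in place of code of your own. Each camera call takes 0.05 s, during which the arm holds its last target.

## Working session

There is one attempt and no reset: what is moved stays moved. The work goes in short steps, Python scripts to look and compute and a shell command to move; the robot and the scene stay as the last step left them, time stands still between calls to the robot, and variables do not carry over. Pictures are saved under pics/ and viewed, and the job is handed in when it is done.

```bash
ls; mkdir -p pics; python3 - <<'E'
from workcell import manip
import cv2,numpy as np
o=manip.get_obs();print({k:np.round(v,3) for k,v in o.items()},manip.grasp_offset)
for n in("scene","top"):
    p,d=manip.camera(n);cv2.imwrite(f"pics/{n}0.png",p);np.save(f"pics/{n}0.npy",d);c=manip.get_calibration(n);print(n,c)
E
```

```text
pics
{'clock': np.float64(0.0), 'joint_pos': array([ 1.225,  0.333, -0.065,  1.461,  0.022,  1.35 , -0.089]), 'joint_velocities': array([-0.001, -0.001, -0.001,  0.001,  0.   ,  0.   ,  0.   ]), 'tau': array([-1.0000e-03, -6.2546e+01,  4.8000e-02, -3.9161e+01,  1.6000e-02,
        1.0000e-02, -0.0000e+00]), 'position': array([ 0.198, -0.592,  0.231]), 'ee_rot': array([ 0.812, -0.584, -0.001, -0.   ]), 'ft_force': array([ 0.344, -0.338,  0.691]), 'torque': array([0.023, 0.039, 0.016]), 'grip_width': np.float64(0.999)} 0.0187
scene {'fx': 399.52171809488914, 'fy': 399.52171809488914, 'cx': 310.88380263863826, 'cy': 200.43534388690315, 'k1': 0.030359166918905868, 'rvec': array([ 0.67400992, -2.52942449,  1.30317478]), 'tvec': array([0.41595541, 0.31858806, 1.13125949])}
top {'fx': 396.37399175240375, 'fy': 396.37399175240375, 'cx': 321.55276545573827, 'cy': 195.79869855020783, 'k1': -0.06962333777946636, 'rvec': array([ 1.87245117, -2.29687323,  0.2937332 ]), 'tvec': array([0.01377193, 0.57019902, 1.34557969])}
```

View pics/scene0.png

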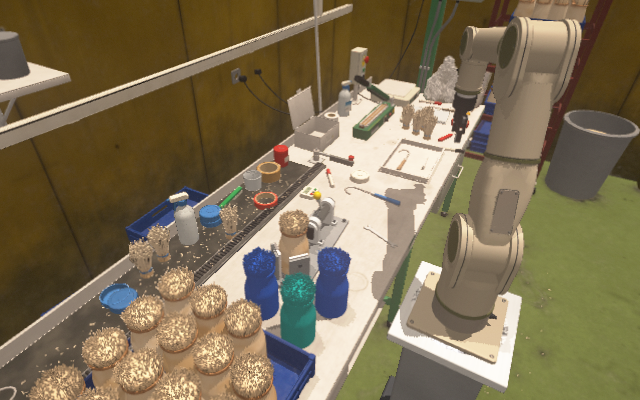

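View pics/top0.png

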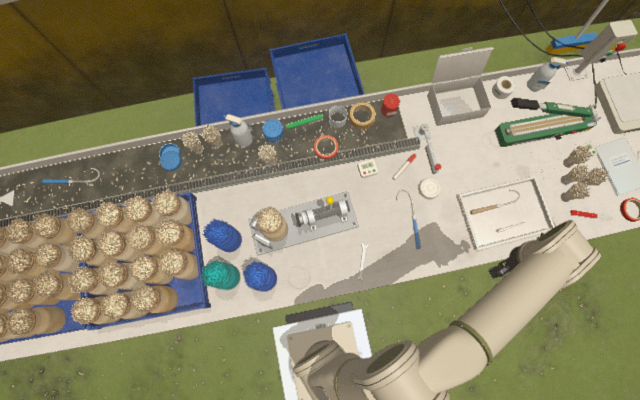

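```bash
cat > h.py <<'E'
from workcell import manip
import cv2,numpy as np
def cal(n):
    c=manip.get_calibration(n);K=np.array([[c['fx'],0,c['cx']],[0,c['fy'],c['cy']],[0,0,1]])
    return c,K,np.array([c['k1'],0,0,0,0.])
def ray(n,u,v):
    c,K,D=cal(n);p=cv2.undistortPoints(np.array([[[u,v]]],float),K,D)[0,0]
    R=cv2.Rodrigues(c['rvec'])[0];return -R.T@c['tvec'],R.T@np.array([p[0],p[1],1])
def atz(n,u,v,z):
    o,d=ray(n,u,v);return o+d*(z-o[2])/d[2]
def pt(n,u,v,dep):
    o,d=ray(n,u,v);return o+d*dep
def proj(n,P):
    c,K,D=cal(n);return cv2.projectPoints(np.array(P,float).reshape(-1,1,3),c['rvec'],c['tvec'],K,D)[0][:,0]
E
python3 - <<'E'
import cv2
a=cv2.imread('pics/top0.png')[160:270,180:400];cv2.imwrite('pics/top0c.png',cv2.resize(a,None,fx=3.6,fy=3.6,interpolation=cv2.INTER_CUBIC))
a=cv2.imread('pics/scene0.png')[170:290,240:400];cv2.imwrite('pics/scene0c.png',cv2.resize(a,None,fx=5,fy=5,interpolation=cv2.INTER_CUBIC))
E
```

```text
(no output)
```

View pics/top0c.png

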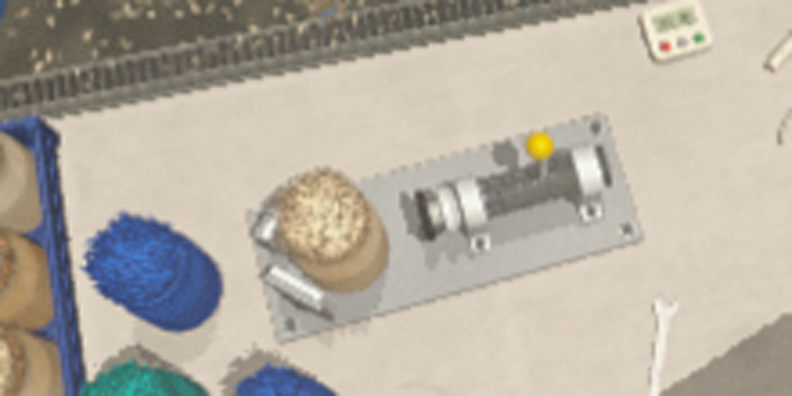

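View pics/scene0c.png

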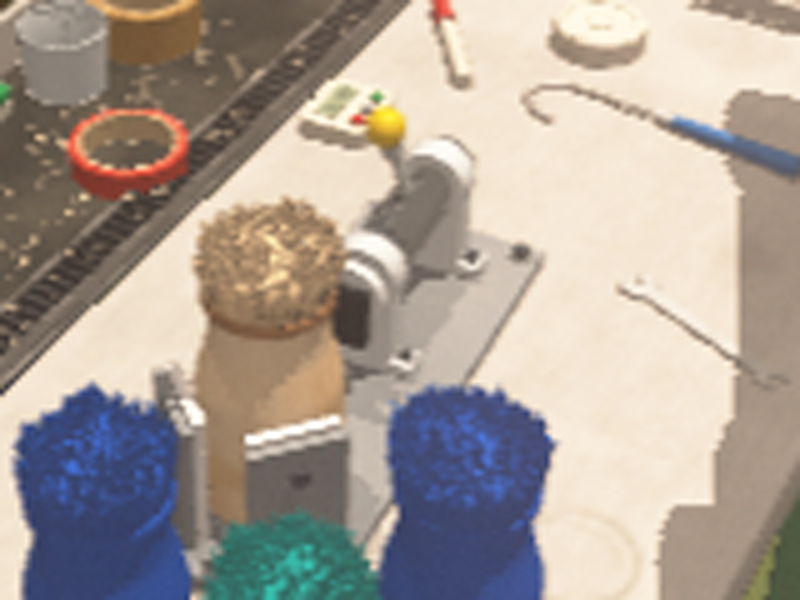

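The top crop shows the plate corners at crop (603,113), (641,238), (278,340) and (247,212), and the ball at (540,145). The bottle is at the left end with the V seat behind it. The scene crop shows the ball at (387,127).

```bash
python3 - <<'E'
from h import *
d=np.load('pics/top0.npy')
C=[(603,113),(641,238),(278,340),(247,212)]
W=np.array([atz('top',180+u/3.6-.36,160+v/3.6-.36,.012) for u,v in C]);print(W.round(4))
M=np.array([[-.08,-.07],[-.08,.07],[.305,.07],[.305,-.07]])
mc=M.mean(0);wc=W[:,:2].mean(0)
A=M-mc;B=W[:,:2]-wc
th=np.arctan2((A[:,0]*B[:,1]-A[:,1]*B[:,0]).sum(),(A*B).sum())
R=np.array([[np.cos(th),-np.sin(th)],[np.sin(th),np.cos(th)]]);O=wc-R@mc
print('yaw',np.degrees(th),'O',O,'resid',(A@R.T-B).round(4))
# ball: triangulate
im={n:cv2.imread(f'pics/{n}0.png') for n in('top','scene')}
rs=[]
for n in im:
    h=cv2.cvtColor(im[n],cv2.COLOR_BGR2HSV);m=cv2.inRange(h,(20,170,120),(32,255,255))
    k=np.zeros_like(m)
    x,y=(330,200) if n=='top' else (317,195)
    k[y-9:y+9,x-9:x+9]=255;m&=k
    v,u=np.nonzero(m);print(n,len(u),u.mean(),v.mean(),u.min(),u.max(),v.min(),v.max());rs.append(ray(n,u.mean(),v.mean()))
(o1,d1),(o2,d2)=rs
s=np.linalg.lstsq(np.c_[d1,-d2],o2-o1,rcond=None)[0]
P1=o1+d1*s[0];P2=o2+d2*s[1];print('ball',P1,P2)
P=(P1+P2)/2
print('ball clamp frame',R.T@(P[:2]-O),P[2])
print('top at z146',R.T@(atz('top',*[330.2,200.2],.146)[:2]-O))
for name,q in dict(ball0=(0,-.022,.146),corner=(.062,-.022,.146),end=(.062,.042,.135),seat=(.226,0,.012)).items():
    w=R@np.array(q[:2])+O;print(name,w.round(4),q[2],'top',proj('top',[*w,q[2]]).round(1),'scene',proj('scene',[*w,q[2]]).round(1))
E
```

```text
[[ 0.5759 -0.2023  0.012 ]
 [ 0.439  -0.2116  0.012 ]
 [ 0.4109  0.1684  0.012 ]
 [ 0.5467  0.1784  0.012 ]]
yaw 94.27179311199079 O [ 0.50150294 -0.12897046] resid [[ 0.0014 -0.0013]
 [-0.0013 -0.0024]
 [-0.002   0.0016]
 [ 0.0019  0.002 ]]
top 37 329.5405405405405 200.0810810810811 327 332 197 203
scene 35 316.77142857142854 194.57142857142858 314 320 192 197
ball [ 0.52178008 -0.12099671  0.14902832] [ 0.5250083  -0.1198564   0.14973107]
ball clamp frame [ 0.00688954 -0.02246685] 0.14937969206343082
top at z146 [ 0.00415129 -0.02052005]
ball0 [ 0.5234 -0.1273] 0.146 top [[331.3 199.5]] scene [[318.2 194.5]]
corner [ 0.5188 -0.0655] 0.146 top [[313.6 204.4]] scene [[310.4 204.3]]
end [ 0.455  -0.0703] 0.135 top [[318.8 222.9]] scene [[328.4 212.3]]
seat [0.4847 0.0964] 0.012 top [[272.9 230.4]] scene [[293.7 268.8]]
```

```bash
python3 -m crank '[[[0.6,0.8,0,0,0,-0.4,0],[0.6,0.8,0,0,0,-0.4,0],[0.6,0.8,0,0,0,-0.4,0],[0.6,0.8,0,0,0,-0.4,0],[0.6,0.8,0,0,0,-0.4,0],[0.6,0.8,0,0,0,-0.4,0],[0.6,0.6,0,0,0,-0.4,0],[0,0,0,0,0,0,0]]]' 20
python3 - <<'E'
from h import *
o=manip.get_obs();print(o['position'],o['ee_rot'],o['ft_force'])
p,d=manip.camera('wrist');cv2.imwrite('pics/w1.png',p);np.save('pics/w1.npy',d);print(manip.get_calibration('wrist'))
E
```

```text
clock: 1.1
position: [0.4528, -0.2647, 0.2311]
ee_rot: [0.737, -0.676, -0.0, -0.001]
ft_force: [-0.3, -0.7, -0.5]
grip_width: 0.002
[ 0.45276462 -0.26469227  0.23111877] [ 7.36605456e-01 -6.76322323e-01 -2.65675826e-04 -6.68601899e-04] [-0.26294907 -0.72903739 -0.48335434]
{'fx': 305.1745957856717, 'fy': 305.1745957856717, 'cx': 320.76718219752166, 'cy': 195.00439246396806, 'k1': 0.000981005146272849, 'T_tool_cam': array([[ 9.99999468e-01,  6.79993443e-04, -7.75981050e-04,
         8.08984785e-04],
       [-4.56156640e-04,  9.65973779e-01,  2.58639614e-01,
        -6.51744308e-02],
       [ 9.25450589e-04, -2.58639122e-01,  9.65973575e-01,
        -1.42694619e-01],
       [ 0.00000000e+00,  0.00000000e+00,  0.00000000e+00,
         1.00000000e+00]])}
```

View pics/w1.png

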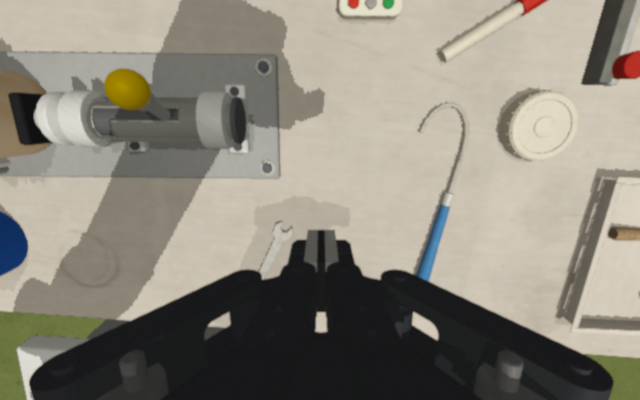

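The wrist view shows the ball at (127,89), the clamp's open end with plate corners at about (278,53) and (280,178), and the shut fingers at the bottom centre.

```bash
cat >> h.py <<'E'
from scipy.spatial.transform import Rotation as Rot
def wray(o,u,v):
    c,K,D=cal('wrist');p=cv2.undistortPoints(np.array([[[u,v]]],float),K,D)[0,0]
    T=c['T_tool_cam'];R=Rot.from_quat(o['ee_rot']).as_matrix()
    return R@T[:3,3]+o['position'],R@T[:3,:3]@np.array([p[0],p[1],1])
def watz(o,u,v,z):
    a,d=wray(o,u,v);return a+d*(z-a[2])/d[2]
def ballpx(p):
    h=cv2.cvtColor(p,cv2.COLOR_BGR2HSV);m=cv2.inRange(h,(18,170,80),(34,255,255))
    n,l,s,c=cv2.connectedComponentsWithStats(m);i=1+s[1:,4].argmax();return c[i],s[i]
E
python3 - <<'E'
from h import *
o=manip.get_obs();p=cv2.imread('pics/w1.png');d=np.load('pics/w1.npy')
c,s=ballpx(p);print(c,s);u,v=c;dep=d[int(v),int(u)]
a,dr=wray(o,u,v);print('z plane',watz(o,u,v,.146),'depth+r',a+dr*dep+dr/np.linalg.norm(dr)*.014)
E=np.array([watz(o,*q,.012) for q in [(278,53),(280,178),(0,53),(110,178)]]);print(E)
x=np.r_[np.degrees(np.arctan2(*(E[0]-E[1])[[1,0]]))+90, np.degrees(np.arctan2(*(E[2]-E[0])[[1,0]]))];print(x)
print(Rot.from_quat(o['ee_rot']).as_matrix().round(3))
a=cv2.resize(p[20:220,0:320],None,fx=2.5,fy=2.5,interpolation=cv2.INTER_CUBIC);cv2.imwrite('pics/w1c.png',a)
E
```

```text
[126.93826274  89.2132089 ] [ 105   70   45   40 1393]
z plane [ 0.52111186 -0.12447673  0.146     ] depth+r [ 0.52109897 -0.12483779  0.14659462]
[[ 0.57544097 -0.21046442  0.012     ]
 [ 0.4366107  -0.21931358  0.012     ]
 [ 0.55032857  0.0918355   0.012     ]
 [ 0.41956484 -0.01437823  0.012     ]]
[93.64714754 94.74872202]
[[ 0.082 -0.997 -0.   ]
 [-0.997 -0.082  0.   ]
 [-0.001  0.    -1.   ]]
```

View pics/w1c.png

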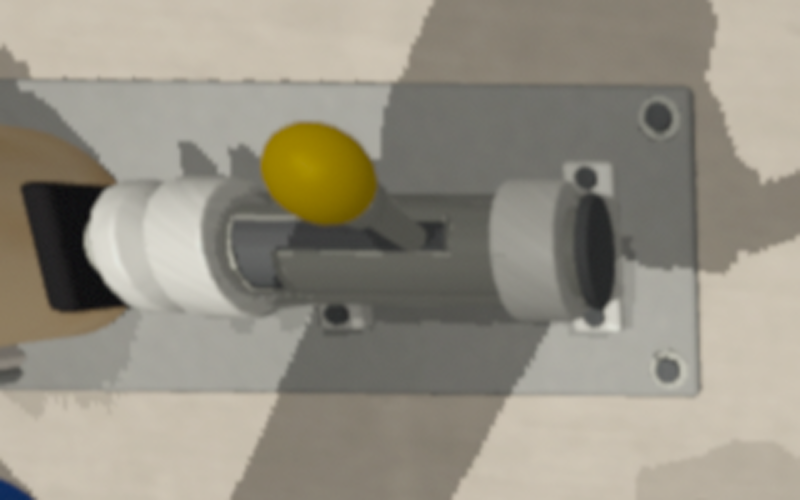

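```bash
python3 -m crank '[[[0.6,0.75,0,0,0,0,0],[0.6,0.75,0,0,0,0,0],[0,0,-0.5,0,0,0,0],[0,0,-0.6,0,0,0,0],[0,0,-0.58,0,0,0,0],[0,0,0,0,0,0,0]]]'
python3 - <<'E'
from h import *
o=manip.get_obs();print(o['position'])
p,d=manip.camera('wrist');cv2.imwrite('pics/w2.png',p)
c,s=ballpx(p);print(c,s,watz(o,*c,.146))
E
```

```text
clock: 1.9
position: [0.5199, -0.1797, 0.1281]
ee_rot: [0.734, -0.679, -0.002, 0.001]
ft_force: [0.0, 0.2, 0.7]
grip_width: 0.001
[ 0.51985355 -0.17968477  0.12807907]
[189.32323538 249.43592851] [ 156  219   68   62 3301] [ 0.52214342 -0.1216216   0.146     ]
```

View pics/w2.png

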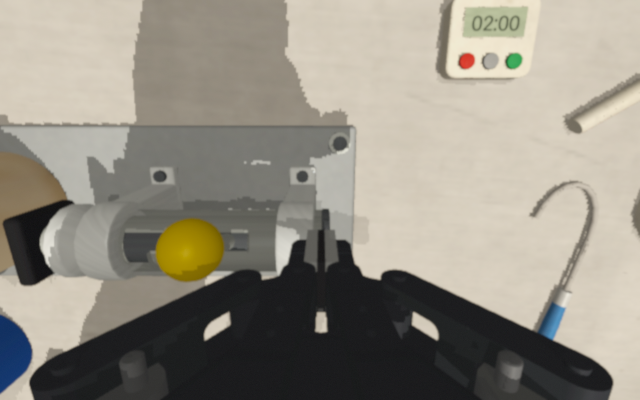

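The wrist view shows the ball at (189,249) and the shut fingers (tip near (322,215)) behind it over the rear collar, with nothing between. I'm starting the push.

```bash
python3 -m crank '[[[0.08,0.1,0,0,0,0,0],[-0.01,0.15,0,0,0,0,0],[-0.01,0.15,0,0,0,0,0],[-0.01,0.15,0,0,0,0,0],[-0.01,0.15,0,0,0,0,0],[-0.01,0.15,0,0,0,0,0],[-0.01,0.15,0,0,0,0,0],[-0.01,0.1,0,0,0,0,0]]]'
python3 - <<'E'
from h import *
p,d=manip.camera('top');cv2.imwrite('pics/t3.png',cv2.resize(p[160:270,230:400],None,fx=4.6,fy=4.6))
o=manip.get_obs();p,d=manip.camera('wrist');cv2.imwrite('pics/w3.png',p)
c,s=ballpx(p);print(c,s,watz(o,*c,.146))
E
```

```text
clock: 2.95
position: [0.523, -0.1139, 0.1311]
ee_rot: [0.734, -0.679, 0.001, 0.001]
ft_force: [1.0, -7.6, 1.2]
grip_width: -0.005
[260.98562628 255.09856263] [ 231  233   59   47 1948] [ 0.52343407 -0.0861847   0.146     ]
```

View pics/w3.png

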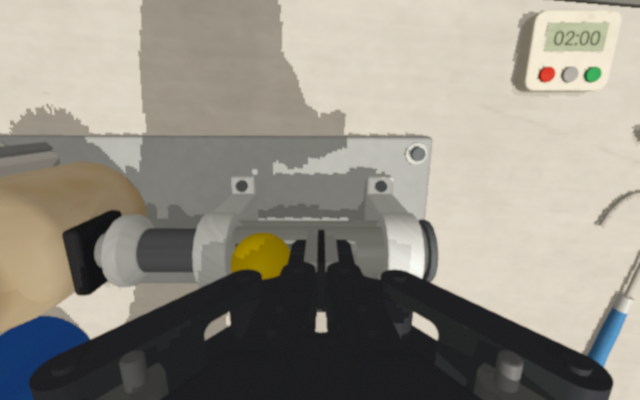

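The ball, at (261,256) against the left finger back, is moving with a 7.6 N reaction. The last stretch goes slowly.

```bash
python3 -m crank '[[[-0.015,0.06,0,0,0,0,0],[-0.01,0.06,0,0,0,0,0],[-0.01,0.05,0,0,0,0,0],[0,0.04,0,0,0,0,0]]]'; python3 -m crank '[[[0,0.03,0,0,0,0,0],[0,0.03,0,0,0,0,0]]]'
```

```text
clock: 3.55
position: [0.5214, -0.1021, 0.1313]
ee_rot: [0.734, -0.679, 0.002, 0.0]
ft_force: [1.6, -8.3, 2.7]
grip_width: -0.001
clock: 3.8
position: [0.5212, -0.0987, 0.1313]
ee_rot: [0.734, -0.68, 0.002, 0.001]
ft_force: [0.4, -10.1, 2.7]
grip_width: 0.001
```

```bash
python3 -m crank '[[[0,0.03,0,0,0,0,0],[0,0.03,0,0,0,0,0]]]';  python3 -m crank '[[[0,0.03,0,0,0,0,0],[0,0.0,0,0,0,0,0]]]'
```

```text
clock: 4.05
position: [0.5211, -0.0954, 0.1312]
ee_rot: [0.734, -0.68, 0.002, 0.001]
ft_force: [1.4, -10.3, 3.4]
grip_width: 0.002
clock: 4.3
position: [0.5211, -0.0936, 0.1312]
ee_rot: [0.734, -0.68, 0.002, 0.001]
ft_force: [0.9, -10.6, 1.9]
grip_width: -0.001
```

```bash
python3 -m crank '[[[0,0.03,0,0,0,0,0],[0,0.03,0,0,0,0,0]]]';  python3 -m crank '[[[0,0.03,0,0,0,0,0],[0,0.0,0,0,0,0,0]]]'
python3 - <<'E'
from h import *
p,d=manip.camera('scene');cv2.imwrite('pics/s4.png',cv2.resize(p[160:280,240:400],None,fx=5,fy=5))
o=manip.get_obs();p,d=manip.camera('wrist');cv2.imwrite('pics/w4.png',p)
E
```

```text
clock: 4.55
position: [0.5211, -0.0929, 0.1313]
ee_rot: [0.733, -0.68, 0.003, 0.002]
ft_force: [1.1, -22.6, 2.5]
grip_width: 0.001
clock: 4.8
position: [0.5211, -0.0929, 0.1313]
ee_rot: [0.732, -0.681, 0.004, 0.002]
ft_force: [1.2, -24.4, 1.8]
grip_width: 0.001
```

View pics/w4.png

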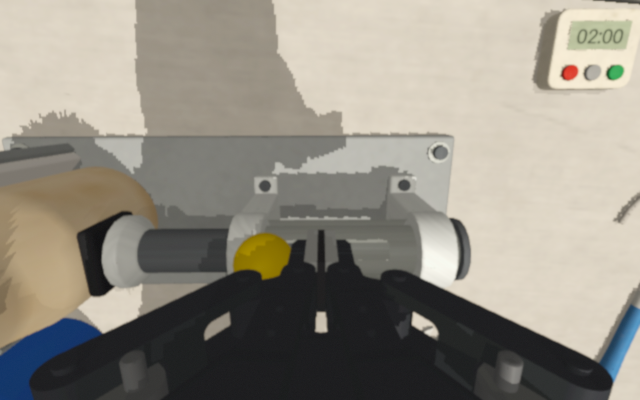

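View pics/s4.png

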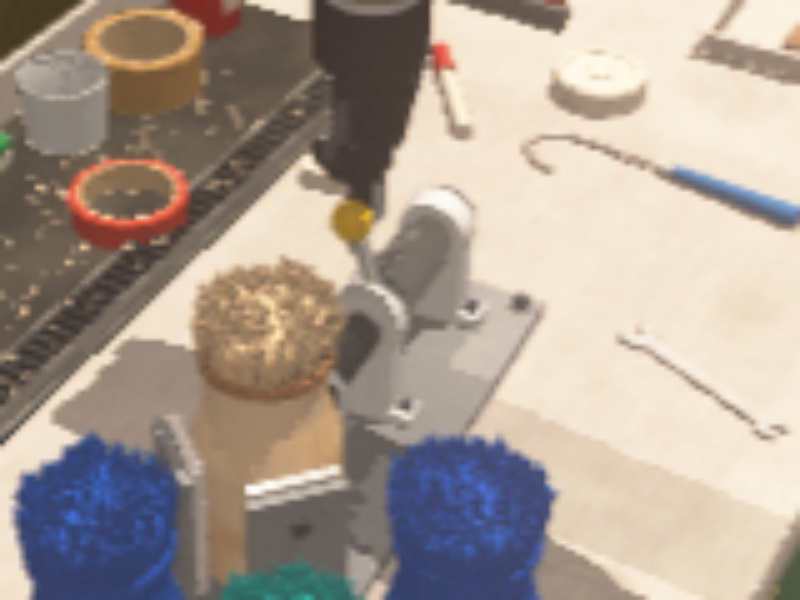

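The force rose from 11 to 24 N with no motion, so the handle is at the hard stop, with the pad on the bottle. The wrist view has the ball at (262,257), at the front collar. I'm backing off and going round to the −y side.

```bash
python3 -m crank '[[[0,-0.35,0,0,0,0,0],[0,-0.35,0,0,0,0,0],[0.3,0,0,0,0,0,0],[0.4,0,0,0,0,0,0],[0.1,0,0,0,0,0,0],[0,0,0,0,0,0,0]]]'
python3 - <<'E'
from h import *
o=manip.get_obs();p,d=manip.camera('wrist');cv2.imwrite('pics/w5.png',p)
c,s=ballpx(p);print(o['position'],c,s,watz(o,*c,.146))
E
```

```text
clock: 5.65
position: [0.5685, -0.1272, 0.1303]
ee_rot: [0.734, -0.679, -0.0, 0.0]
ft_force: [0.3, -1.0, -0.4]
grip_width: -0.001
[ 0.56847123 -0.12719187  0.13026712] [210.1503268  330.66666667] [204 322  15  18 153] [ 0.52683185 -0.07696778  0.146     ]
```

View pics/w5.png

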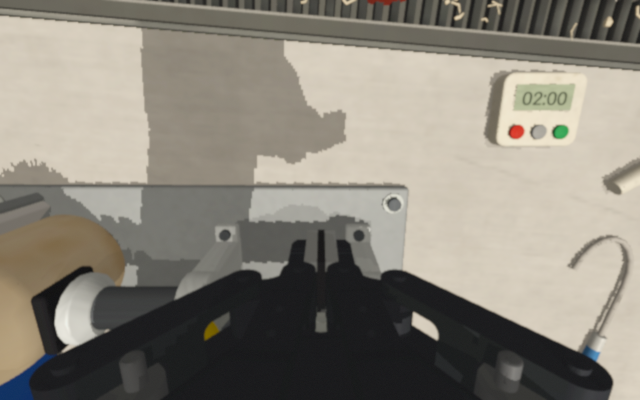

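```bash
python3 - <<'E'
from h import *
for n in('top','scene'):
    p,d=manip.camera(n);x0,y0=(250,160) if n=='top' else (260,160)
    q=p[y0:y0+110,x0:x0+140];cv2.imwrite(f'pics/{n}5.png',cv2.resize(q,None,fx=5,fy=5,interpolation=cv2.INTER_CUBIC))
    try:
        c,s=ballpx(q);print(n,c+[x0,y0],s,atz(n,c[0]+x0,c[1]+y0,.146))
    except Exception as e: print(n,e)
E
```

```text
top [313.5 204.5] [61 42  6  6 32] [ 0.51839555 -0.06506122  0.146     ]
scene [309.92307692 203.46153846] [47 40  7  8 39] [ 0.52240431 -0.06888851  0.146     ]
```

View pics/scene5.png

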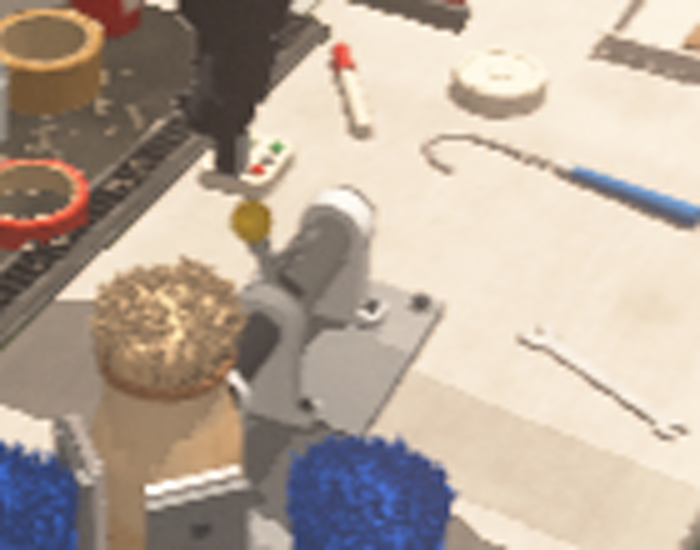

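View pics/top5.png

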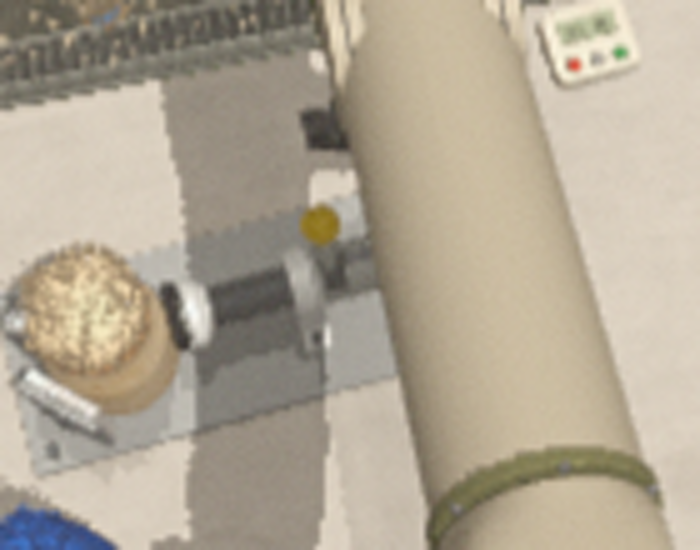

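Both views show the ball free at the corner, top at (313.5,204.5), giving about (0.519, -0.067) in agreement with the predicted corner. Next I line up on its −y side and push toward −x.

```bash
python3 -m crank '[[[0,0.5,0,0,0,0,0],[0,0.5,0,0,0,0,0],[-0.1,0,0,0,0,0,0],[-0.15,0,0,0,0,0,0],[-0.15,0,0,0,0,0,0],[-0.15,-0.01,0,0,0,0,0]]]'
python3 -m crank '[[[-0.15,-0.01,0,0,0,0,0],[-0.15,-0.01,0,0,0,0,0],[-0.15,-0.01,0,0,0,0,0]]]'
```

```text
clock: 6.55
position: [0.5358, -0.069, 0.1311]
ee_rot: [0.734, -0.679, 0.001, -0.001]
ft_force: [1.6, -0.3, 2.6]
grip_width: -0.0
clock: 6.92
position: [0.508, -0.0703, 0.1304]
ee_rot: [0.734, -0.679, -0.0, 0.0]
ft_force: [2.1, 0.6, 0.6]
grip_width: -0.001
```

```bash
python3 - <<'E'
from h import *
for n in('scene',):
    p,d=manip.camera(n);x0,y0=(260,160)
    q=p[y0:y0+110,x0:x0+140];cv2.imwrite(f'pics/{n}6.png',cv2.resize(q,None,fx=5,fy=5,interpolation=cv2.INTER_CUBIC))
E
```

```text
(no output)
```

View pics/scene6.png

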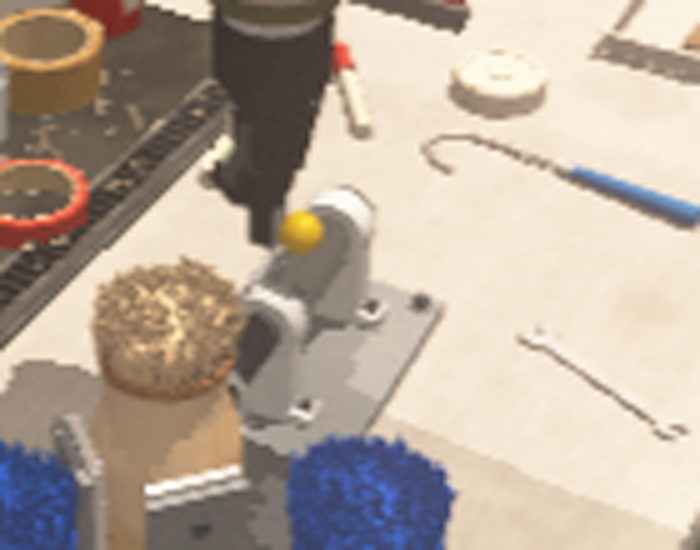

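The scene crop shows the ball at (301,232), now over the tube with the finger on its left side, so it's turning properly. I'm continuing to the end of the short leg.

```bash
python3 -m crank '[[[-0.12,-0.01,0,0,0,0,0],[-0.1,-0.01,0,0,0,0,0],[-0.08,-0.01,0,0,0,0,0]]]'
python3 -m crank '[[[-0.06,0,0,0,0,0,0],[-0.05,0,0,0,0,0,0]]]'
python3 -m crank '[[[-0.04,0,0,0,0,0,0],[-0.03,0,0,0,0,0,0]]]'
```

```text
clock: 7.35
position: [0.4903, -0.072, 0.1304]
ee_rot: [0.734, -0.679, -0.0, 0.0]
ft_force: [1.5, -0.1, -1.0]
grip_width: -0.0
clock: 7.6
position: [0.484, -0.0719, 0.1305]
ee_rot: [0.734, -0.679, 0.0, 0.0]
ft_force: [2.7, -0.7, -1.0]
grip_width: -0.002
clock: 7.85
position: [0.4799, -0.0719, 0.1305]
ee_rot: [0.734, -0.679, 0.0, -0.0]
ft_force: [2.1, -0.4, -1.5]
grip_width: -0.0
```

```bash
python3 -m crank '[[[-0.03,0,0,0,0,0,0],[-0.03,0,0,0,0,0,0]]]'
python3 -m crank '[[[-0.02,0,0,0,0,0,0],[-0.02,0,0,0,0,0,0]]]'
python3 - <<'E'
from h import *
for n in('scene',):
    p,d=manip.camera(n);x0,y0=(260,160)
    q=p[y0:y0+110,x0:x0+140];cv2.imwrite(f'pics/{n}7.png',cv2.resize(q,None,fx=5,fy=5,interpolation=cv2.INTER_CUBIC))
    c,s=ballpx(q);print(c+[x0,y0],s)
E
```

```text
clock: 8.1
position: [0.4789, -0.0719, 0.131]
ee_rot: [0.734, -0.679, 0.002, -0.002]
ft_force: [19.3, -0.5, -13.7]
grip_width: 0.002
clock: 8.35
position: [0.4786, -0.0718, 0.1313]
ee_rot: [0.734, -0.679, 0.004, -0.004]
ft_force: [29.0, -2.3, -21.1]
grip_width: -0.001
[327.92857143 211.19047619] [65 48  7  7 42]
```

View pics/scene7.png

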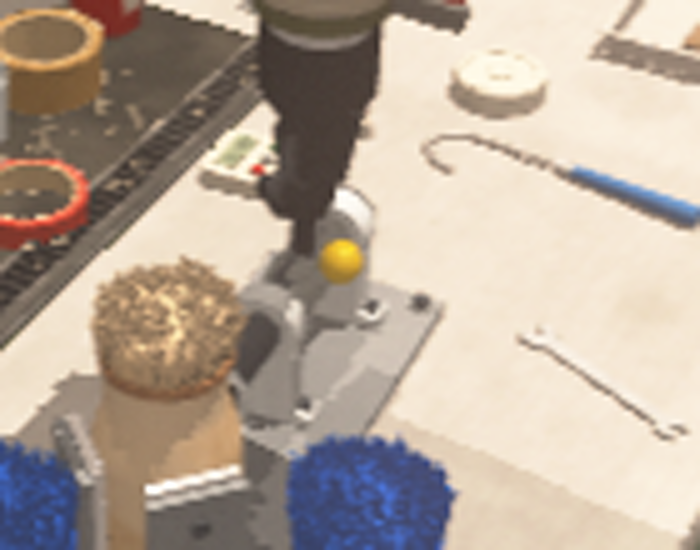

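The force rose to 29 N with no motion, so this is the end stop. The ball is at (327.9,211.2) against a predicted (328.4,212.3). I'll back off sideways, then go up and check.

```bash
python3 -m crank '[[[0.2,0,0,0,0,0,0],[0.4,0,0,0,0,0,0],[0,0,0.6,0,0,0,0],[0,0,0.8,0,0,0,0],[0.5,-0.7,0.2,0,0,0,0],[0.5,-0.7,0,0,0,0,0],[0,-0.8,0,0,0,0,0],[0,0,0,0,0,0,0]]]'
python3 - <<'E'
from h import *
o=manip.get_obs();p,d=manip.camera('wrist');cv2.imwrite('pics/w8.png',p)
for n in('top','scene'):
    p,d=manip.camera(n);cv2.imwrite(f'pics/{n}8.png',p)
    x0,y0=(250,160) if n=='top' else (260,160)
    try: c,s=ballpx(p[y0:y0+110,x0:x0+140]);print(n,c+[x0,y0],s)
    except Exception as e: print(n,e)
a=cv2.imread('pics/top8.png')[160:270,180:400];b=cv2.imread('pics/scene8.png')[160:270,200:420]
cv2.imwrite('pics/c8.png',cv2.resize(np.vstack([a,b]),None,fx=2.7,fy=2.7,interpolation=cv2.INTER_CUBIC))
E
```

```text
clock: 9.4
position: [0.5688, -0.2087, 0.2254]
ee_rot: [0.732, -0.681, -0.001, 0.001]
ft_force: [0.3, 1.1, -0.4]
grip_width: -0.002
top [318.91666667 222.97222222] [66 60  7  7 36]
scene [327.74193548 211.        ] [65 48  7  7 31]
```

View pics/c8.png

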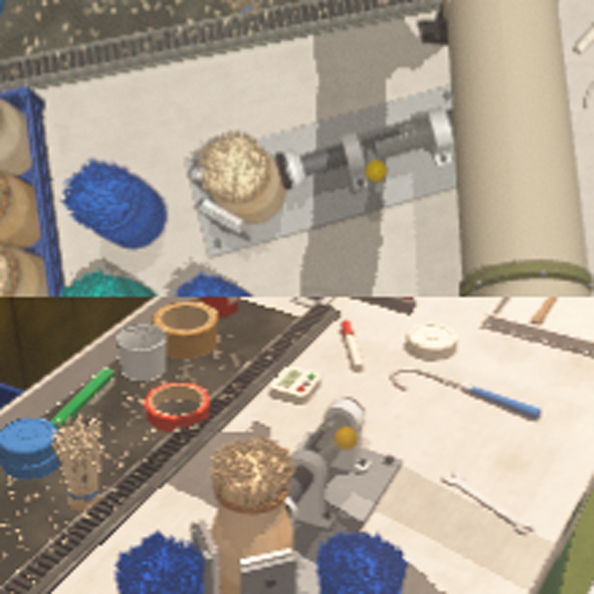

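View pics/w8.png

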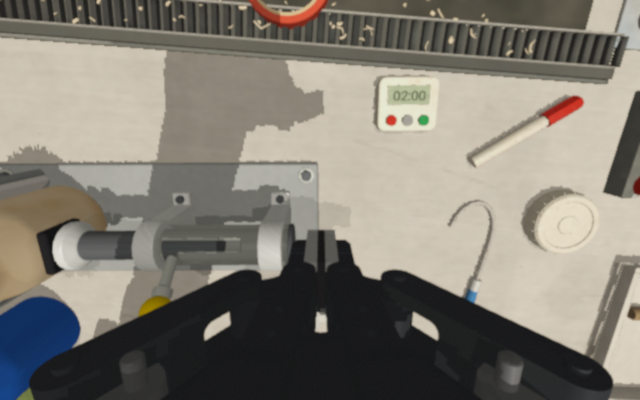

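With the arm clear, the ball is at top (318.9,223.0), where the locked position predicts (318.8,222.9). The pad touches the bottle in the V, and the timer, cap and tape look undisturbed.

```bash
python3 -c "
from workcell import manip
print(manip.hand_in())"
```

```text
the job is handed in; nothing more can be done
None
```

The bottle is clamped and the handle is locked, and I've handed the job in at about 9.5 s. It gave no verdict.

- **Forward push:** with the fingers shut, I pushed the ball along the long leg from behind. It moved at about 8–11 N, then stopped firmly at about 24 N at the corner.
- **Sideways push:** I backed off, went round to the ball's other side and pushed it along the short leg at about 2 N. It came to a firm stop, with 29 N sideways and 21 N vertical. I then backed away clear of everything.

**Last checks:**
- **Handle:** after release, the top camera put the ball at pixel (318.9, 223.0), against (318.8, 222.9) predicted for the locked position. The scene camera agreed to about 1.5 pixels, (327.7, 211.0) against (328.4, 212.3).
- **Bottle:** in the pictures it stands upright, with the pad against it and in the V. I did not measure its position in the seat.
- **Other items:** the timer, cap, tape and enoki bunch look undisturbed.
- **Contact:** the wrist force was about zero at the end, and no check failed. My first estimate of the clamp's position along the tube differed by about 6 mm between the top and wrist cameras, so I relied on feeling for the stops.

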